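# Nip the glued pads in the book press with its loose crank

### The arm

A 6-joint arm with a two-finger parallel gripper is mounted at the origin on the work surface. World frame = base frame: x ahead of the robot, y to its left, z up, the work surface at z = 0. Lengths are in m, angles in rad, forces in N, time in s.
With the tool pointing down it reaches from about 0.3 to 0.775 m from the base axis. Payload 14.6 kg.
Tool frame: the origin (TCP) lies midway between the tips of the shut fingers; the grasp point (between the pads) lies 19 mm behind it; z points along the fingers, y is the line along which they close (so a half turn about z gives the same grasp; the last joint's range is limited). The gripper opens to 94 mm and grips with 3 to 60 N. Pads are 16 mm wide; open, the fingers measure 119 mm over their backs; the gripper's body (75 mm by 177 mm) begins 78 mm behind the grasp point.
Start: joints at [1.102, 0.3, 1.521, -0, 1.321, -0.067], TCP at [0.215, 0.506, 0.205] pointing down, gripper open.
Joint ranges: [-3.03, 3.03], [-0.79, 2.21], [0.23, 2.52], [-1.04, 4.18], [0, 3.07], [-2.55, 2.55]. Speed limits (rad/s): [2.22, 2.22, 2.57, 3.14, 3.14, 3.14].

### API

Orientations are given as [roll, pitch, yaw] about the fixed x, y, z axes, in that order (R = Rz(yaw) Ry(pitch) Rx(roll)).
In Python, from station import ctrl gives the robot as it stands. The module is installed in compiled form; this text tells all that it offers.
- The arm moves only by the tool servo_tool, never from a script. Its argument "plan" is a list of rows, each a list of 7 numbers: the opening in per cent of the stroke, from 0 (shut) to 100 (fully open), then the shift along the tool's x, y, z in m, then the turn, a rotation vector about the tool's x, y, z in rad. A call has exactly 8 rows; each row shifts and turns the commanded pose from where the row before left it, along the tool's axes as they then stand; what a row does not reach is not made up. A row lasts 1/8 s, in which the tool goes at most 62.5 mm and 10.7 degrees, less where a joint would pass 70% of its speed; a pose out of reach is approached as far as the arm can. A call with a gripper value outside its range is refused whole. The fingers move at their own pace and stop on an object; "force" is the grip in N (left out, the last holds). Time passes only in rows, so rows that do not move let the fingers close, or fill a call up. It gives the time, the measured TCP pose, the force, the opening and the grip force at its end, in the units of the state.
- ctrl.get_obs(): the state, without advancing time (a new reading comes with each control period).
- ctrl.camera(name): name is "scene" or "top" or "wrist"; returns a dict with "pixels" (384x512x3 uint8, red, green, blue), "z_map" (384x512 float32, m along the optical axis (not along the pixel's ray), 0 where there is no reading), "mtx" (3x3 intrinsics, pixels), "pose" (4x4, takes a point from camera to world coordinates). Camera axes: x right, y up, looking along -z (the intrinsics and any distortion apply to the point x, -y, -z); pixel columns grow to the right and rows downward; lengths in m; the calibration is good to about 2 mm. The wrist camera is an equidistant fisheye: a pixel r from the principal point sees the ray r / f radians off the axis. A picture is of the moment at which its call begins.
- ctrl.hand_in(): hands the job in; it is judged then, once.
The state is a dict: "time_s": time; "qpos": joint angles; "joint_vel": joint speeds; "tau": joint torques, N m; "ee_pos": TCP position; "eef_rot": TCP orientation; "force": force on the tool from outside, world axes, zero at the start; "moment": the same for the moment, N m; "grip_width": finger opening in m; "grip_force": force on a finger pad.
Only numpy, scipy, OpenCV 4.12 (cv2) and the standard library are available. Lean on these libraries where they do the work, as an engineer would, in place of code of your own. Each camera call takes 0.05 s, during which the arm holds its last target. There are 200 camera calls.

### The job

The note pads lying in the book press have just been glued and must be pressed. Take the loose crank from its tray, fit it gently and fully down on the press's square spindle, and wind the platen down, clockwise seen from above, until it bears on the pads hand-tight: clearly firm, but without crushing them. Then lift the crank off, leave the press tight, and lay the crank flat in its tray again without dropping it; do not disturb the pads or anything else on the table.

Things in the scene. Friction and masses are not known exactly. Their poses are not given: they have to be found in the camera images.
- press: Grey bench book press, fixed to the table: bed 200 mm deep (x) x 250 mm wide (y), its top 30 mm above the table; two 24 mm columns at y = +-107 mm; bridge 36 mm deep, its nut boss 60 mm wide and 184 mm above the table. Origin: centre of the underside; z up. The screw spindle rises on its centre line.
- platen: Dark steel pressing plate, 125 x 172 x 14 mm, guided between the columns; it carries the screw spindle, and both sink together, 20 mm per turn clockwise. Origin: centre of its underside. It starts about 2 to 18 mm above the pads.
- spindle (a joint): Angle of the screw spindle, rad; grows clockwise seen from above (winding down, 20 mm per 6.283). Starts between -0.6 and 0.6, up to 0.9 turn from gripping. Thread friction holds it wherever it is left: 0.30 N m to turn it either way, which is 3.5 N at the crank's handle when nothing is pressed. How far to turn cannot be foretold from the poses: feel for it.
- spindle_seat (a point): Point on the spindle's axis at the shoulder (a collar 30 mm wide) on which the crank comes to rest, 216 mm above the table at spindle angle 0. Above it stands the square end: 18 x 18 mm, 34 mm tall, the top 4 mm tapered to 13 mm. x and y along the square's sides, z up; turns and sinks with the spindle.
- pads: A pile of card-backed note pads, 105 x 148 mm, 20 to 30 mm thick (it differs), loose on a plywood board under the platen. Origin: centre of the underside. Each 100 N of pressing takes 0.15 to 0.3 rad more of turning and adds 3.8 N at the crank's handle. A good nip is 30 to 350 N, best with the handle about 6 N heavier than when running free; it eases to 90 N or less once let go.
- crank: The loose steel crank, 0.4 kg, lying flat, handle up. Boss 36 x 36 mm, 40 mm tall, with a square socket right through (19.6 mm, 0.8 mm play a side; fits in any of four quarter turns); from its foot an arm 22 mm wide, 10 mm thick, runs along +x to the handle. Origin: centre of the boss's underside, on the socket's axis; z up. Seated, it lies at spindle_seat. Grip the boss across its y sides.
- crank_handle (a point): Middle of the crank's upright wooden handle, which turns freely about its own axis: 24 mm wide, 62 mm tall, from 12 to 74 mm above the crank's underside, its axis 85 mm from the socket's axis.
- crank_mid (a point): Point on the crank's underside, 40 mm along its arm from the socket's axis: about the middle of its outline (117 mm long).
- tray: Shallow aluminium tray in which the crank lies, fixed to the table: 210 mm (x) x 130 mm (y), 14 mm tall, walls and floor 4 mm thick. Origin: centre of the underside.
- pencil_cup: Bystander, loose: black cup of pencils, 84 mm wide, 190 mm tall with its pencils. Origin: centre of the underside.
- glue_bottle: Bystander, loose: white glue bottle with a pointed cap, 48 mm wide, 130 mm tall. Origin: centre of the underside.
- glue_stick: Bystander, loose: glue stick standing on end, 27 mm wide, 90 mm tall. Origin: centre of the underside.
- eraser: Bystander, loose: white eraser, 45 x 22 x 13 mm. Origin: centre of the underside.
- sharpener: Bystander, loose: small metal pencil sharpener, 26 x 16 x 12 mm. Origin: centre of the underside.
- sticky_notes: Bystander, loose: block of sticky notes, 76 x 76 x 22 mm. Origin: centre of the underside.
- scissors: Bystander, loose: scissors lying flat, 165 mm long, 8 mm thick. Origin: centre of the underside.

How it is judged:
On the way, in this order (a step that is already met when the one before it is completed fails the run):
1. the crank is seated on the square spindle, down on its shoulder (z of crank in the frame of spindle_seat between -0.003 and 0.003 m and horizontal distance between crank and spindle_seat below 0.003 m), for 0.2 s.
2. with the crank on the spindle, the platen is wound down onto the pads (contact force between platen and pads above 30 N and z of crank in the frame of spindle_seat between -0.003 and 0.01 m and horizontal distance between crank and spindle_seat below 0.003 m), for 0.2 s.
At the end, for the whole second after the job is handed in: The platen presses on the pads with 30 to 350 N, and the crank lies at rest flat on the tray's floor (within 3 mm of its height, tilted less than 0.06 rad, the middle of its outline within 65 mm of the tray's centre), let go (contact force between platen and pads between 30 and 350 N and horizontal distance between crank_mid and tray below 0.065 m and z of crank in the frame of tray between 0.001 and 0.007 m and angle between crank's own z axis and vertical below 0.06 rad and linear speed of crank below 0.02 m/s); the robot touches nothing.
It fails at once if the pads are crushed: more than 350 N from the platen (contact force between platen and pads above 350 N).
It fails at once if the crank is rammed on the spindle (more than 80 N before the platen bears on the pads) (contact force between crank and platen above 80 N and contact force between platen and pads below 1 N).
It fails at once if the crank is dropped or slammed in its tray (more than 120 N) (contact force between crank and tray above 120 N).
It fails at once if the pads are shifted by more than 15 mm (distance of pads from where it was at the start of the episode above 0.015 m).
It fails at once if a bystander is moved by more than 30 mm (distance of any of pencil_cup, glue_bottle, glue_stick, eraser, sharpener, sticky_notes, scissors from where it was at the start of the episode above 0.03 m).
It also fails if it takes over 72 s, if anything falls off the work surface, if the arm or the gripper's body presses on something with over 40 N, if the wrist force passes 120 N, or if a joint passes its speed limit or range.

## Working session

There is one attempt and no reset: what is moved stays moved. The work goes in short steps, Python scripts to look and compute and a tool call to move; the robot and the scene stay as the last step left them, time stands still between calls to the robot, and variables do not carry over. Pictures are saved under pics/ and viewed, at most 10 in all, crops included, and the job is handed in when it is done.

Besides the shell and the picture viewer there is one more tool, called after "Emit:" as name([rows], argument=value, ...), one row to a line, values as JSON. servo_tool: Moves the arm, as the interface text tells. Its arguments: {"type":"object","properties":{"plan":{"type":"array","items":{"type":"array","items":{"type":"number"}}},"force":{"type":"number"}},"required":["plan"]}

```bash
mkdir -p pics; cat > h.py <<'E'
import numpy as np, cv2
from station import ctrl
def snap(name, fn=None):
    c=ctrl.camera(name)
    if fn: cv2.imwrite('pics/'+fn, c['pixels'][:,:,::-1])
    return c
def cloud(c):
    # world points for pinhole cameras from depth
    z=c['z_map']; K=c['mtx']; v,u=np.mgrid[:z.shape[0],:z.shape[1]]
    x=(u-K[0,2])/K[0,0]*z; y=(v-K[1,2])/K[1,1]*z
    P=np.stack([x,-y,-z],-1); T=c['pose']
    W=P@T[:3,:3].T+T[:3,3]; W[z==0]=np.nan
    return W
def obs():
    o=ctrl.get_obs()
    for k in ['time_s','qpos','ee_pos','eef_rot','force','moment','grip_width','grip_force']: print(k,np.round(o[k],4))
    return o
E
python3 - <<'E'
from h import *
obs()
for n in ['scene','top']:
    c=snap(n,n+'0.png'); np.savez(n+'0.npz',**c); print(n,np.round(c['mtx'],1).tolist(),np.round(c['pose'],3).tolist())
E
```

```text
time_s 0.0
qpos [ 1.1024  0.3005  1.5216  0.      1.3207 -0.0666]
ee_pos [0.215  0.506  0.2049]
eef_rot [-3.1404e+00 -1.0000e-04  2.7398e+00]
force [-0.7617  0.6674 -0.2606]
moment [-0.0376  0.0735  0.0024]
grip_width 0.0941
grip_force 0.0
scene [[375.0, 0.0, 250.7], [0.0, 375.0, 194.6], [0.0, 0.0, 1.0]] [[0.226, -0.551, 0.803, 1.276], [0.974, 0.13, -0.185, -0.193], [-0.002, 0.824, 0.566, 0.691], [0.0, 0.0, 0.0, 1.0]]
top [[433.3, 0.0, 258.8], [0.0, 433.3, 188.9], [0.0, 0.0, 1.0]] [[-0.02, 0.995, -0.097, 0.442], [-1.0, -0.022, -0.016, -0.008], [-0.018, 0.096, 0.995, 1.268], [0.0, 0.0, 0.0, 1.0]]
```

View pics/top0.png

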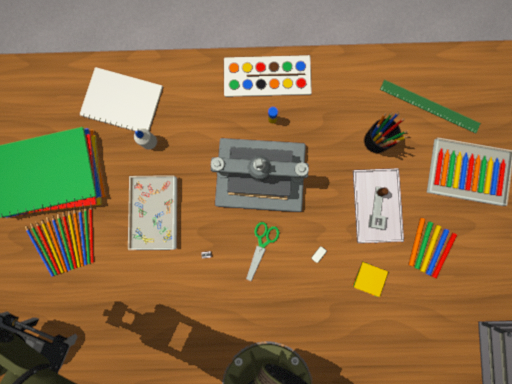

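View pics/scene0.png

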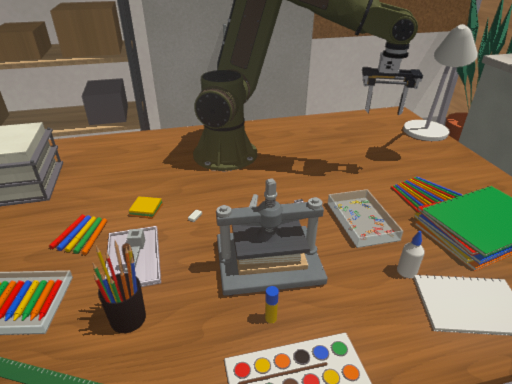

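The top view shows the press at about (260,175) with its spindle near (260,167). The tray is at (379,206), with the crank's boss near (377,222), its handle near (383,192), and the pencil cup near (385,133). Next I'll measure these from the depth map.

```bash
python3 - <<'E'
from h import *
c=dict(np.load('top0.npz')); W=cloud(c); im=c['pixels']
def box(u0,u1,v0,v1,zl,zh):
    w=W[v0:v1,u0:u1]; m=(w[...,2]>zl)&(w[...,2]<zh); return w[m],m
def rect(p,n):
    r=cv2.minAreaRect((p[:,:2]*1000).astype(np.float32)); print(n,len(p),np.round(p.mean(0),4),np.round(p[:,2].max(),4),[np.round(a,1) for a in r])
print('table',np.nanmedian(W[260:300,330:350,2]))
rect(box(345,412,160,250,.008,.03)[0],'tray+arm')
rect(box(345,412,160,250,.036,.056)[0],'boss')
rect(box(345,412,160,250,.012,.025)[0],'armtop')
rect(box(345,412,160,250,.065,.09)[0],'handle')
rect(box(205,315,130,220,.02,.04)[0],'bed')
rect(box(205,315,130,200,.17,.20)[0],'bridge')
rect(box(240,280,130,200,.205,.225)[0],'collar')
rect(box(240,280,130,200,.235,.27)[0],'square')
rect(box(355,412,105,160,.03,.3)[0],'cup')
rect(box(350,392,255,300,.012,.04)[0],'sticky')
a=cv2.resize(im[145:245,345:415],None,fx=6,fy=6,interpolation=cv2.INTER_CUBIC)
b=cv2.resize(im[145:195,235:285],None,fx=8,fy=8,interpolation=cv2.INTER_CUBIC)
out=np.zeros((600,820,3),np.uint8);out[:600,:420]=a;out[:400,420:820]=b
cv2.imwrite('pics/crop1.png',out[:,:800,::-1])
E
```

```text
table 0.0007953973627032873
tray+arm 835 [ 0.5097 -0.3275  0.013 ] 0.0299 [array([ 500. , -322.6]), array([230.7, 145.5]), np.float64(1.4)]
boss 153 [ 0.4724 -0.3194  0.0444] 0.0559 [array([ 499.5, -325.1]), array([ 37.4, 109.9]), np.float64(80.9)]
armtop 468 [ 0.5095 -0.3279  0.0152] 0.0247 [array([ 510.5, -329.1]), array([209.7, 130.8]), np.float64(1.1)]
handle 53 [ 0.5458 -0.3316  0.0761] 0.0841 [array([ 546. , -332.1]), array([18.7, 18.9]), np.float64(57.1)]
bed 2500 [0.595  0.0089 0.0307] 0.04 [array([606.3,   9.3]), array([250.3, 200.4]), np.float64(85.1)]
bridge 1269 [0.6045 0.0079 0.1774] 0.1962 [array([605.7,   8.9]), array([247.9,  58.8]), np.float64(79.2)]
collar 52 [0.6025 0.0089 0.2172] 0.2242 [array([606.4,   8.7]), array([27. , 27.5]), np.float64(88.8)]
square 61 [0.6048 0.0087 0.2495] 0.2548 [array([605.8,   8.9]), array([18.3, 17.6]), np.float64(9.3)]
cup 870 [ 0.7018 -0.3351  0.0998] 0.1938 [array([ 702.2, -334.9]), array([81.1, 82.3]), np.float64(63.7)]
sticky 747 [ 0.3019 -0.2956  0.0225] 0.0308 [array([ 301.8, -296.6]), array([77.9, 75.8]), np.float64(67.4)]
```

View pics/crop1.png

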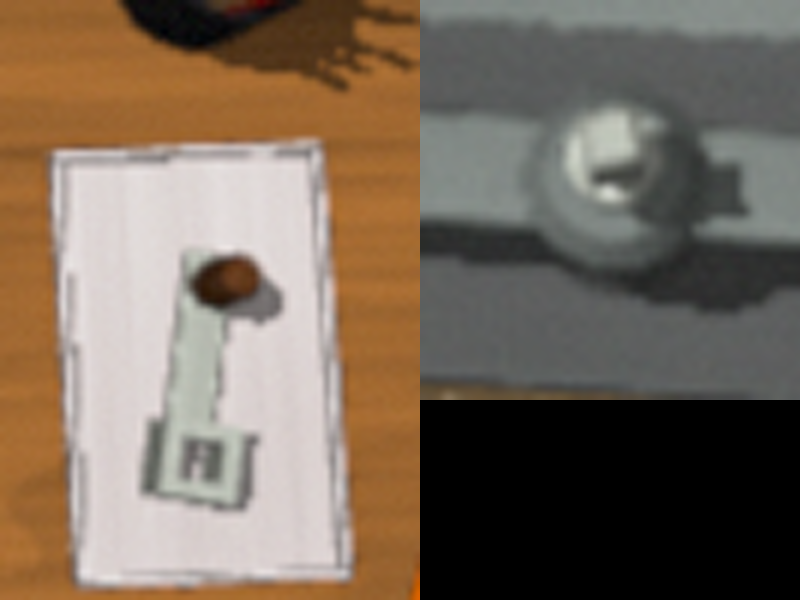

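The crop shows the crank with its boss near (0.462,-0.319) and its handle toward +x, slightly -y (yaw about -0.158). The square spindle is near (0.606,0.009). I'll start by moving over the press for a closer look at the square.

Emit:
servo_tool([
  [100, -0.045, -0.034, -0.02, 0, 0, 0],
  [100, -0.045, -0.034, -0.02, 0, 0, 0],
  [100, -0.045, -0.034, -0.02, 0, 0, 0],
  [100, -0.045, -0.034, -0.02, 0, 0, 0.03],
  [100, -0.045, -0.034, -0.02, 0, 0, 0],
  [100, -0.045, -0.034, -0.02, 0, 0, 0],
  [100, -0.045, -0.034, -0.02, 0, 0, 0],
  [100, -0.045, -0.034, -0.02, 0, 0, 0],
], force=50)

```text
time_s: 1.1
ee_pos: [0.4345, 0.11, 0.366]
eef_rot: [3.142, -0.0, 2.71]
force: [1.3, 0.6, -0.8]
grip_width: 0.094
grip_force: 0.0
```

```bash
cat >> h.py <<'E'
def wcloud(c):
    z=c['z_map']; K=c['mtx']; v,u=np.mgrid[:z.shape[0],:z.shape[1]]
    a=(u-K[0,2])/K[0,0]; b=(v-K[1,2])/K[1,1]; th=np.hypot(a,b)+1e-9
    t=np.tan(np.minimum(th,1.5))/th
    P=np.stack([a*t*z,-b*t*z,-z],-1); T=c['pose']
    W=P@T[:3,:3].T+T[:3,3]; W[(z==0)|(th>1.3)]=np.nan
    return W
def rect(p,n):
    r=cv2.minAreaRect((p[:,:2]*1000).astype(np.float32)); print(n,len(p),np.round(p.mean(0),4),np.round(p[:,2].max(),4),[np.round(a,1) for a in r])
def sel(W,xy,r,zl,zh):
    m=(np.hypot(W[...,0]-xy[0],W[...,1]-xy[1])<r)&(W[...,2]>zl)&(W[...,2]<zh); return W[m]
E
python3 - <<'E'
from h import *
o=obs(); c=snap('wrist','w1.png'); print(c['mtx'],c['pose'].round(3))
W=wcloud(c)
rect(sel(W,(.606,.009),.03,.249,.262),'sqtop')
rect(sel(W,(.606,.009),.03,.225,.262),'sq')
rect(sel(W,(.606,.009),.04,.205,.225),'collar')
rect(sel(W,(.462,-.319),.04,.035,.06),'boss')
rect(sel(W,(.546,-.332),.04,.068,.09),'handle')
E
```

```text
time_s 1.1
qpos [ 1.6610e-01 -5.9000e-03  1.5050e+00  1.0000e-04  1.6426e+00 -9.7290e-01]
ee_pos [0.4345 0.11   0.366 ]
eef_rot [ 3.1416e+00 -1.0000e-04  2.7098e+00]
force [ 1.287   0.6049 -0.7886]
moment [ 0.0985 -0.0089 -0.0064]
grip_width 0.094
grip_force 0.0
[[297.31863964   0.         257.48347896]
 [  0.         297.31863964 189.44486529]
 [  0.           0.           1.        ]] [[ 0.418 -0.875 -0.245  0.363]
 [ 0.908  0.403  0.113  0.143]
 [-0.    -0.27   0.963  0.544]
 [ 0.     0.     0.     1.   ]]
sqtop 80 [0.6036 0.008  0.2501] 0.2514 [array([603.4,   8.2]), array([13.9, 14.5]), np.float64(6.8)]
sq 234 [0.6015 0.0095 0.2454] 0.2514 [array([604. ,   7.7]), array([20.2, 18.8]), np.float64(10.2)]h.py:26: RuntimeWarning: Mean of empty slice.
  r=cv2.minAreaRect((p[:,:2]*1000).astype(np.float32)); print(n,len(p),np.round(p.mean(0),4),np.round(p[:,2].max(),4),[np.round(a,1) for a in r])
  ret = um.true_divide(
Traceback (most recent call last):
  File "h.py", line 26, in rect
    r=cv2.minAreaRect((p[:,:2]*1000).astype(np.float32)); print(n,len(p),np.round(p.mean(0),4),np.round(p[:,2].max(),4),[np.round(a,1) for a in r])
                                                                                                        ~~~~~~~~~~^^
ValueError: zero-size array to reduction operation maximum which has no identity
```

View pics/w1.png

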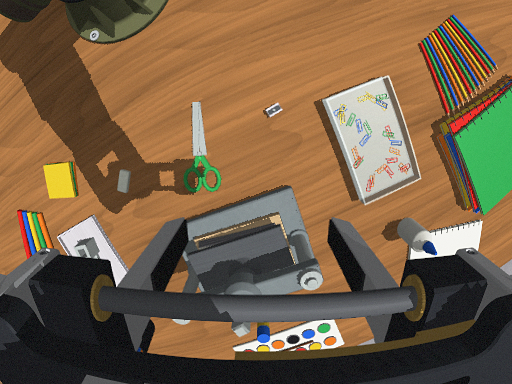

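The wrist view shows the press near (250,265) with its square spindle below it at about (240,320). It also shows the tray with the crank at (90,245). Next I'll move over the crank.

Emit:
servo_tool([
  [100, -0.0255, -0.0473, 0.0188, 0, 0, 0],
  [100, -0.0255, -0.0473, 0.0188, 0, 0, 0],
  [100, -0.0255, -0.0473, 0.0188, 0, 0, 0],
  [100, -0.0255, -0.0473, 0.0188, 0, 0, 0],
  [100, -0.0255, -0.0473, 0.0188, 0, 0, 0],
  [100, -0.0255, -0.0473, 0.0188, 0, 0, 0],
  [100, -0.0255, -0.0473, 0.0188, 0, 0, -0.136],
  [100, -0.031, -0.0435, 0.0188, 0, 0, -0.136],
])

```text
time_s: 2.15
ee_pos: [0.4743, -0.3162, 0.2144]
eef_rot: [-3.142, 0.0, 2.985]
force: [-0.1, 0.5, 0.9]
grip_width: 0.0939
grip_force: 0.0
```

```bash
python3 - <<'E'
from h import *
o=obs(); c=snap('wrist','w2.png')
W=wcloud(c)
for a,n in [(((.462,-.319),.045,.035,.06),'boss'),(((.546,-.332),.04,.068,.09),'handle'),(((.505,-.325),.03,.011,.02),'arm'),(((.505,-.325),.13,-.005,.01),'floor')]:
    p=sel(W,*a)
    if len(p)>4: rect(p,n); print(np.median(p[:,2]))
E
```

```text
time_s 2.15
qpos [-0.6522  0.338   1.4499 -0.      1.3537 -2.0668]
ee_pos [ 0.4743 -0.3162  0.2144]
eef_rot [-3.1416  0.      2.9854]
force [-0.0943  0.4997  0.9002]
moment [ 0.0332  0.0286 -0.0139]
grip_width 0.0939
grip_force 0.0
boss 701 [ 0.4599 -0.3221  0.0427] 0.0453 [array([ 460.6, -321.7]), array([36.1, 36.4]), np.float64(80.3)]
0.0430737304283631
handle 233 [ 0.5421 -0.3354  0.0755] 0.0786 [array([ 543.2, -335.7]), array([18.7, 19.1]), np.float64(41.6)]
0.07665144790964057
arm 576 [ 0.509  -0.33    0.0132] 0.0154 [array([ 509.7, -330.5]), array([21.7, 48. ]), np.float64(81.1)]
0.013193186855342237
floor 21870 [ 0.4946 -0.3215  0.0012] 0.01 [array([ 504.4, -323.9]), array([259.5, 257.3]), np.float64(20.2)]
0.0007494144681965687
```

View pics/w2.png

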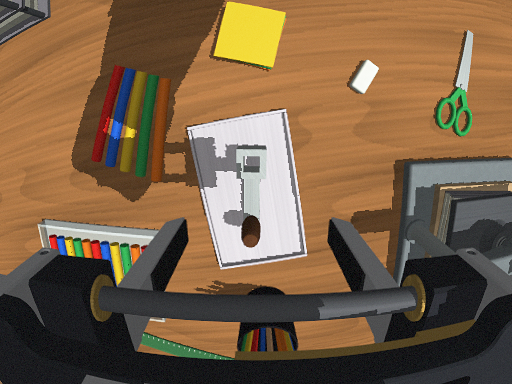

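The crank sits square under the gripper: boss at (252,160), handle at (250,232). The fingers will straddle it inside the tray walls.

Emit:
servo_tool([
  [62, 0.0065, -0.0033, 0.03, 0, 0, 0.006],
  [62, 0.006, -0.003, 0.03, 0, 0, 0],
  [62, 0, 0, 0.03, 0, 0, 0],
  [62, 0, 0, 0.03, 0, 0, 0],
  [62, 0, 0, 0.03, 0, 0, 0],
  [62, 0, 0, 0.025, 0, 0, 0],
  [62, 0, 0, 0.016, 0, 0, 0],
  [62, 0, 0, 0.01, 0, 0, 0],
])

```text
time_s: 3.2
ee_pos: [0.4613, -0.3184, 0.0134]
eef_rot: [3.141, -0.0, 2.976]
force: [-0.3, -1.1, -0.8]
grip_width: 0.0586
grip_force: 0.0
```

Emit:
servo_tool([
  [62, 0, 0, 0, 0, 0, 0],
  [30, 0, 0, 0, 0, 0, 0],
  [30, 0, 0, 0, 0, 0, 0],
  [30, 0, 0, 0, 0, 0, 0],
  [30, 0, 0, 0, 0, 0, 0],
  [30, 0, 0, 0, 0, 0, 0],
  [30, 0, 0, 0, 0, 0, 0],
  [30, 0, 0, 0, 0, 0, 0],
], force=55)

```text
time_s: 4.2
ee_pos: [0.4616, -0.319, 0.0147]
eef_rot: [-3.141, 0.001, 2.976]
force: [-1.7, -1.7, 5.9]
grip_width: 0.0357
grip_force: 54.7
```

Emit:
servo_tool([
  [30, 0, 0, -0.01, 0, 0, 0],
  [30, 0, 0, -0.03, 0, 0, 0],
  [30, 0, 0, -0.04, 0, 0, 0],
  [30, 0, 0, -0.045, 0, 0, 0],
  [30, 0, 0, -0.045, 0, 0, 0],
  [30, 0, 0, -0.045, 0, 0, 0],
  [30, 0, 0, -0.045, 0, 0, 0],
  [30, 0, 0, -0.02, 0, 0, 0],
])

```text
time_s: 5.2
ee_pos: [0.4613, -0.3182, 0.2968]
eef_rot: [-3.141, 0.002, 2.976]
force: [0.1, 0.0, -4.8]
grip_width: 0.0357
grip_force: 54.7
```

```bash
python3 - <<'E'
from h import *
o=obs(); c=snap('wrist','w3.png')
W=wcloud(c); e=o['ee_pos']; z0=e[2]-.0107; y=o['eef_rot'][2]
R=np.array([[np.cos(y),np.sin(y)],[np.sin(y),-np.cos(y)]])
T=W.copy(); T[...,:2]=(W[...,:2]-e[:2])@R; T[...,2]=W[...,2]-z0
for a,n in [(((0,0),.03,.037,.045),'boss'),(((-.085,0),.03,.065,.085),'handle'),(((-.04,0),.03,.004,.018),'arm')]:
    p=sel(T,*a); print(n,len(p))
    if len(p)>4: rect(p,n); print(np.median(p[:,2]))
E
```

```text
time_s 5.2
qpos [-6.6930e-01  2.7110e-01  1.3479e+00  3.0000e-04  1.5202e+00 -2.0746e+00]
ee_pos [ 0.4613 -0.3182  0.2968]
eef_rot [-3.1407e+00  2.2000e-03  2.9760e+00]
force [ 0.0918  0.0352 -4.7969]
moment [ 0.0198  0.1065 -0.0075]
grip_width 0.0357
grip_force 54.6708
boss 2908
boss 2908 [0.0021 0.0003 0.0393] 0.045 [array([ 0.1, -0.2]), array([37. , 56.6]), np.float64(1.2)]
0.03910882390431902
handle 0
arm 482
arm 482 [-0.0437 -0.0005  0.0092] 0.0179 [array([-31. ,   0.3]), array([41.9, 21.4]), np.float64(2.4)]
0.009102527440889602
```

View pics/w3.png

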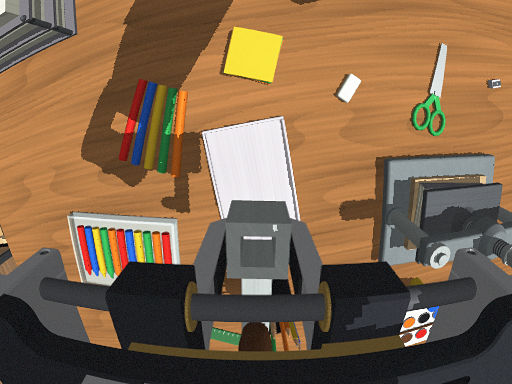

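The crank is held upright, with the boss at (258,240), the square socket at (258,252) and the arm running below it. I'll measure where it sits along tool x in the hand.

```bash
cat >> h.py <<'E'
def toolcloud(dz):
    o=ctrl.get_obs(); c=snap('wrist'); W=wcloud(c); e=o['ee_pos']; y=o['eef_rot'][2]
    R=np.array([[np.cos(y),np.sin(y)],[np.sin(y),-np.cos(y)]])
    T=W.copy(); T[...,:2]=(W[...,:2]-e[:2])@R; T[...,2]=W[...,2]-(e[2]-dz); return T,c
E
python3 - <<'E'
from h import *
T,c=toolcloud(.0107)
m=(abs(T[...,1])<.017)&(abs(T[...,0])<.03)&(T[...,2]>.034)&(T[...,2]<.045)
p=T[m]; print(len(p),p[:,0].min(),p[:,0].max(),np.percentile(p[:,0],[1,99]))
A=np.c_[p[:,:2],np.ones(len(p))]; s,*_=np.linalg.lstsq(A,p[:,2],rcond=None); print('plane',s)
for x in np.arange(-.024,.024,.002):
    q=p[(p[:,0]>=x)&(p[:,0]<x+.002)]; print(round(x,3),len(q), np.round([q[:,1].min(),q[:,1].max(),q[:,2].mean()],4) if len(q) else '', (abs(q[:,1])<.007).sum())
E
```

```text
2669 -0.018736683134895463 0.01871327257293197 [-0.01774175  0.01824616]
plane [-0.00990933 -0.00052944  0.03876528]
-0.024 0  0
-0.022 0  0
-0.02 11 [-0.0089  0.0167  0.0384] 7
-0.018 143 [-0.0165  0.0167  0.0391] 58
-0.016 162 [-0.017   0.0166  0.0391] 66
-0.014 163 [-0.0169  0.0166  0.0392] 67
-0.012 197 [-0.0168  0.017   0.0388] 86
-0.01 221 [-0.0169  0.017   0.0377] 104
-0.008 78 [-0.0167  0.0168  0.0389] 0
-0.006 69 [-0.0167  0.0167  0.0389] 0
-0.004 76 [-0.017   0.0167  0.0391] 0
-0.002 82 [-0.017   0.0166  0.0391] 0
0.0 84 [-0.0169  0.0165  0.0391] 0
0.002 81 [-0.0168  0.0169  0.039 ] 0
0.004 86 [-0.0169  0.0169  0.0388] 0
0.006 92 [-0.0167  0.0169  0.0388] 0
0.008 98 [-0.0166  0.0169  0.0389] 11
0.01 207 [-0.017   0.0168  0.0392] 89
0.012 194 [-0.017   0.0166  0.0392] 78
0.014 212 [-0.0169  0.0166  0.0392] 90
0.016 318 [-0.0169  0.017   0.0381] 134
0.018 95 [-0.0168  0.0136  0.0368] 37
0.02 0  0
0.022 0  0
```

Emit:
servo_tool([
  [30, -0.006, 0.025, 0, 0, 0, 0],
  [30, -0.0135, 0.0535, 0, 0, 0, 0],
  [30, -0.0135, 0.0535, 0, 0, 0, 0],
  [30, -0.0135, 0.0535, 0, 0, 0, 0],
  [30, -0.0135, 0.0535, 0, 0, 0, 0],
  [30, -0.0135, 0.0535, 0, 0, 0, 0],
  [30, -0.0133, 0.0535, 0, 0, 0, -0.157],
  [30, 0, 0, 0, 0, 0, -0.157],
])

```text
time_s: 6.3
ee_pos: [0.6042, 0.012, 0.2917]
eef_rot: [3.14, -0.003, -2.984]
force: [-0.6, -0.4, -4.0]
grip_width: 0.0356
grip_force: 54.7
```

```bash
python3 - <<'E'
from h import *
o=obs(); c=snap('scene','s2.png'); W=cloud(c); np.savez('s2.npz',W=W,im=c['pixels'])
for a,n in [(((.605,.009),.03,.235,.262),'sq'),(((.605,.009),.03,.247,.262),'sqtop'),(((.690,.009),.04,.35,.37),'handletop')]:
    p=sel(W,*a); print(n,len(p))
    if len(p)>4: rect(p,n)
w=snap('wrist'); cv2.imwrite('pics/c2.png',np.hstack([cv2.resize(c['pixels'][130:290,200:350],None,fx=2.6,fy=3,interpolation=cv2.INTER_CUBIC),cv2.resize(w['pixels'],(400,480))])[:,:,::-1])
E
```

```text
time_s 6.3
qpos [-4.1000e-02  3.8130e-01  1.2158e+00  7.0000e-04  1.5481e+00 -1.7694e+00]
ee_pos [0.6042 0.012  0.2917]
eef_rot [ 3.1402 -0.0033 -2.9841]
force [-0.5593 -0.3548 -3.9708]
moment [-0.0389  0.1174  0.0603]
grip_width 0.0356
grip_force 54.6703
sq 86
sq 86 [0.6102 0.0051 0.2449] 0.2525 [array([606.7,   6.5]), array([19.8, 18.4]), np.float64(5.0)]
sqtop 38
sqtop 38 [0.6077 0.0054 0.2497] 0.2525 [array([607. ,   5.6]), array([16.4, 15. ]), np.float64(19.8)]
handletop 50
handletop 50 [0.6927 0.0224 0.3532] 0.3551 [array([692. ,  22.7]), array([17.1, 16.2]), np.float64(59.3)]
```

View pics/c2.png

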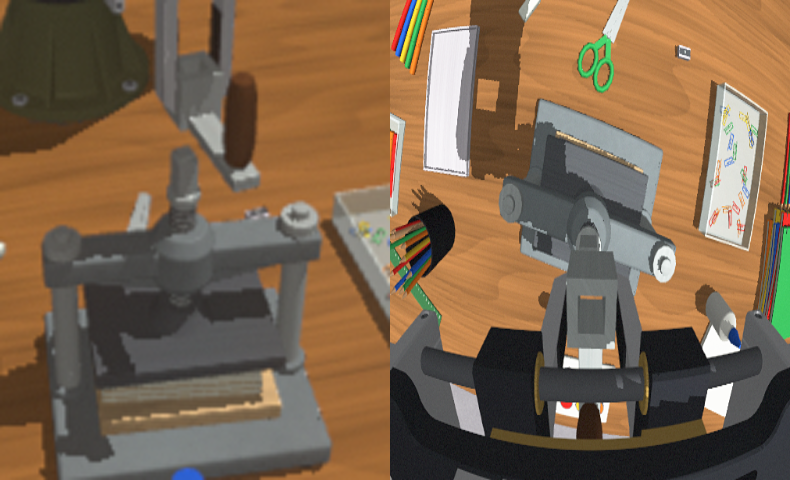

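The scene crop shows the crank held over the spindle, with a few mm left to correct. I'll shift 3 mm in y and descend.

Emit:
servo_tool([
  [30, 0.0005, -0.003, 0.008, 0, 0, 0],
  [30, 0, 0, 0.008, 0, 0, 0],
  [30, 0, 0, 0.006, 0, 0, 0],
  [30, 0, 0, 0.003, 0, 0, 0],
  [30, 0, 0, 0.002, 0, 0, 0],
  [30, 0, 0, 0.0015, 0, 0, 0],
  [30, 0, 0, 0.0015, 0, 0, 0],
  [30, 0, 0, 0.001, 0, 0, 0],
])

```text
time_s: 7.4
ee_pos: [0.604, 0.0055, 0.263]
eef_rot: [-3.142, 0.0, -2.993]
force: [-0.2, 0.5, -4.5]
grip_width: 0.0357
grip_force: 54.7
```

Emit:
servo_tool([
  [30, -0.0005, 0.0035, 0, 0, 0, 0],
  [30, 0, 0, 0.001, 0, 0, 0],
  [30, 0, 0, 0.001, 0, 0, 0],
  [30, 0, 0, 0.001, 0, 0, 0],
  [30, 0, 0, 0.001, 0, 0, 0],
  [30, 0, 0, 0.001, 0, 0, 0],
  [30, 0, 0, 0.001, 0, 0, 0],
  [30, 0, 0, 0, 0, 0, 0],
])

```text
time_s: 8.4
ee_pos: [0.6042, 0.0085, 0.2577]
eef_rot: [-3.141, 0.001, -2.994]
force: [0.2, -4.6, 2.8]
grip_width: 0.0356
grip_force: 54.7
```

```bash
python3 -c "from h import *; obs()"
```

```text
time_s 8.4
qpos [-4.6200e-02  3.9070e-01  1.2796e+00 -7.0000e-04  1.4699e+00 -1.7648e+00]
ee_pos [0.6042 0.0085 0.2577]
eef_rot [-3.1407e+00  1.2000e-03 -2.9938e+00]
force [ 0.2441 -4.5753  2.8397]
moment [-1.0118 -0.0076  0.0061]
grip_width 0.0356
grip_force 54.673
```

Emit:
servo_tool([
  [30, 0, -0.0012, 0, 0, 0, 0],
  [30, 0, 0, 0.001, 0, 0, 0],
  [30, 0, 0, 0.001, 0, 0, 0],
  [30, 0, 0, 0.001, 0, 0, 0],
  [30, 0, 0, 0.001, 0, 0, 0],
  [30, 0, 0, 0.001, 0, 0, 0],
  [30, 0, 0, 0, 0, 0, 0],
  [30, 0, 0, 0, 0, 0, 0],
])

```text
time_s: 9.4
ee_pos: [0.6041, 0.0077, 0.2519]
eef_rot: [-3.142, -0.0, -2.993]
force: [1.1, -4.0, -3.9]
grip_width: 0.0355
grip_force: 54.7
```

```bash
python3 -c "from h import *; obs()"
```

```text
time_s 9.4
qpos [-4.7800e-02  3.9410e-01  1.2879e+00 -1.0000e-04  1.4597e+00 -1.7668e+00]
ee_pos [0.6041 0.0077 0.2519]
eef_rot [-3.1415e+00 -2.0000e-04 -2.9934e+00]
force [ 1.1087 -4.0096 -3.8705]
moment [-0.7749 -0.0992  0.0208]
grip_width 0.0355
grip_force 54.6628
```

Emit:
servo_tool([
  [30, 0.0003, -0.0008, 0.001, 0, 0, 0],
  [30, 0, 0, 0.0025, 0, 0, 0],
  [30, 0, 0, 0.0025, 0, 0, 0],
  [30, 0, 0, 0.0025, 0, 0, 0],
  [30, 0, 0, 0.0025, 0, 0, 0],
  [30, 0, 0, 0.0025, 0, 0, 0],
  [30, 0, 0, 0.0025, 0, 0, 0],
  [30, 0, 0, 0.0025, 0, 0, 0],
])

```text
time_s: 10.4
ee_pos: [0.6039, 0.0069, 0.2334]
eef_rot: [-3.142, -0.0, -2.993]
force: [-0.6, 0.1, -4.5]
grip_width: 0.0358
grip_force: 54.7
```

Emit:
servo_tool([
  [30, 0, -0.0003, 0.001, 0, 0, 0],
  [30, 0, 0, 0.001, 0, 0, 0],
  [30, 0, 0, 0.0008, 0, 0, 0],
  [30, 0, 0, 0.0007, 0, 0, 0],
  [30, 0, 0, 0.0005, 0, 0, 0],
  [30, 0, 0, 0.0005, 0, 0, 0],
  [30, 0, 0, 0.0005, 0, 0, 0],
  [30, 0, 0, 0, 0, 0, 0],
])

```text
time_s: 11.4
ee_pos: [0.604, 0.0066, 0.2285]
eef_rot: [-3.142, -0.0, -2.993]
force: [0.0, 0.6, -4.3]
grip_width: 0.0354
grip_force: 54.7
```

```bash
python3 -c "from h import *; obs()"
```

```text
time_s 11.4
qpos [-0.0496  0.4063  1.3246 -0.      1.4108 -1.7687]
ee_pos [0.604  0.0066 0.2285]
eef_rot [-3.1416 -0.     -2.9934]
force [ 0.0414  0.5946 -4.2743]
moment [ 0.008   0.0926 -0.0524]
grip_width 0.0354
grip_force 54.6709
```

Emit:
servo_tool([
  [30, 0, 0, 0.0004, 0, 0, 0],
  [30, 0, 0, 0.0004, 0, 0, 0],
  [30, 0, 0, 0.0004, 0, 0, 0],
  [30, 0, 0, 0.0004, 0, 0, 0],
  [30, 0, 0, 0.0003, 0, 0, 0],
  [30, 0, 0, 0.0003, 0, 0, 0],
  [30, 0, 0, 0.0003, 0, 0, 0],
  [30, 0, 0, 0, 0, 0, 0],
])

```text
time_s: 12.4
ee_pos: [0.6041, 0.0067, 0.2274]
eef_rot: [-3.141, 0.001, -2.993]
force: [-5.0, -0.8, 8.3]
grip_width: 0.0357
grip_force: 54.7
```

```bash
python3 -c "from h import *; obs()"
```

```text
time_s 12.4
qpos [-0.0496  0.4063  1.3273  0.      1.4067 -1.7687]
ee_pos [0.6041 0.0067 0.2274]
eef_rot [-3.1413e+00  1.4000e-03 -2.9933e+00]
force [-5.0361 -0.8227  8.3368]
moment [6.800e-03 1.195e+00 3.000e-04]
grip_width 0.0357
grip_force 54.6783
```

Emit:
servo_tool([
  [60, 0, 0, 0, 0, 0, 0],
  [60, 0, 0, 0, 0, 0, 0],
  [60, 0, 0, 0, 0, 0, 0],
  [60, -0.003, 0, -0.008, 0, 0, 0],
  [60, -0.022, 0, -0.008, 0, 0, 0],
  [60, -0.025, 0, -0.004, 0, 0, 0],
  [60, -0.025, 0, 0, 0, 0, 0],
  [60, -0.01, 0, 0, 0, 0, 0],
])

```text
time_s: 13.4
ee_pos: [0.6891, 0.0194, 0.246]
eef_rot: [3.142, 0.0, -2.993]
force: [-0.7, -0.4, -0.0]
grip_width: 0.0566
grip_force: 0.0
```

Emit:
servo_tool([
  [60, 0, 0, 0, 0, 0, 0],
  [15, 0, 0, 0, 0, 0, 0],
  [15, 0, 0, 0, 0, 0, 0],
  [15, 0, 0, 0, 0, 0, 0],
  [15, 0, 0, 0, 0, 0, 0],
  [15, 0, 0, 0, 0, 0, 0],
  [15, 0, 0, 0, 0, 0, 0],
  [15, 0, 0, 0, 0, 0, 0],
], force=20)

```text
time_s: 14.4
ee_pos: [0.688, 0.0192, 0.2461]
eef_rot: [3.142, -0.0, -2.993]
force: [-1.1, 0.2, 1.4]
grip_width: 0.0234
grip_force: 20.0
```

```bash
python3 -c "from h import *; obs()"
```

```text
time_s 14.4
qpos [-0.0253  0.6046  0.9943 -0.      1.5427 -1.7443]
ee_pos [0.688  0.0192 0.2461]
eef_rot [ 3.1416e+00 -1.0000e-04 -2.9934e+00]
force [-1.1301  0.2018  1.4367]
moment [0.0133 0.2705 0.0069]
grip_width 0.0234
grip_force 19.9761
```

Emit:
servo_tool([
  [15, 0.0004, -0.0085, 0.0003, 0, 0, 0.1],
  [15, 0.0004, -0.0085, 0.0003, 0, 0, 0.1],
  [15, 0.0004, -0.0085, 0.0003, 0, 0, 0.1],
  [15, 0.0004, -0.0085, 0.0003, 0, 0, 0.1],
  [15, 0.0004, -0.0085, 0.0003, 0, 0, 0.1],
  [15, 0.0004, -0.0085, 0.0003, 0, 0, 0.1],
  [15, 0.0004, -0.0085, 0.0003, 0, 0, 0.1],
  [15, 0.0004, -0.0085, 0.0003, 0, 0, 0.1],
])

```text
time_s: 15.4
ee_pos: [0.6714, -0.0444, 0.2436]
eef_rot: [3.141, -0.001, 2.487]
force: [-3.2, 5.8, 0.4]
grip_width: 0.0235
grip_force: 20.0
```

```bash
cat >> h.py <<'E'
def feel(c=(.604,.0067)):
    o=ctrl.get_obs(); d=o['ee_pos'][:2]-c; r=np.linalg.norm(d); u=d/r; cw=np.array([u[1],-u[0]]); f=o['force']
    print('t %.2f r %.4f phi %.3f yaw %.3f z %.4f'%(o['time_s'],r,np.arctan2(d[1],d[0]),o['eef_rot'][2],o['ee_pos'][2]),'resist %.2f radial %.2f fz %.2f'%(-f[:2]@cw,f[:2]@u,f[2]),'q6 %.2f'%o['qpos'][5],'grip',round(o['grip_width'],4))
E
python3 -c "from h import *; feel()"
```

```text
t 15.40 r 0.0846 phi -0.648 yaw 2.487 z 0.2436 resist 2.68 radial -6.06 fz 0.45 q6 -1.04 grip 0.0235
```

Emit:
servo_tool([
  [15, 0.0004, -0.0085, 0.0003, 0, 0, 0.1],
  [15, 0.0004, -0.0085, 0.0003, 0, 0, 0.1],
  [15, 0.0004, -0.0085, 0.0003, 0, 0, 0.1],
  [15, 0.0004, -0.0085, 0.0003, 0, 0, 0.1],
  [15, 0.0004, -0.0085, 0.0003, 0, 0, 0.1],
  [15, 0.0004, -0.0085, 0.0003, 0, 0, 0.1],
  [15, 0.0004, -0.0085, 0.0003, 0, 0, 0.1],
  [15, 0.0004, -0.0085, 0.0003, 0, 0, 0.1],
])

```text
time_s: 16.4
ee_pos: [0.6143, -0.0772, 0.2412]
eef_rot: [3.141, -0.002, 1.687]
force: [1.9, 7.6, -0.6]
grip_width: 0.0235
grip_force: 20.0
```

```bash
python3 -c "from h import *; feel()"
```

```text
t 16.40 r 0.0845 phi -1.449 yaw 1.687 z 0.2412 resist 2.79 radial -7.28 fz -0.62 q6 -0.30 grip 0.0235
```

Emit:
servo_tool([
  [15, 0.0007, -0.0085, 0.0003, 0, 0, 0.1],
  [15, 0.0005, -0.0085, 0.0003, 0, 0, 0.1],
  [15, 0.0004, -0.0085, 0.0003, 0, 0, 0.1],
  [15, 0.0004, -0.0085, 0.0003, 0, 0, 0.1],
  [15, 0.0004, -0.0085, 0.0003, 0, 0, 0.1],
  [15, 0.0004, -0.0085, 0.0003, 0, 0, 0.1],
  [15, 0.0004, -0.0085, 0.0003, 0, 0, 0.1],
  [15, 0.0004, -0.0085, 0.0003, 0, 0, 0.1],
])

```text
time_s: 17.4
ee_pos: [0.551, -0.0589, 0.2389]
eef_rot: [3.14, -0.002, 0.887]
force: [7.1, 4.4, -2.9]
grip_width: 0.023
grip_force: 20.0
```

```bash
python3 -c "from h import *; feel()"
```

```text
t 17.40 r 0.0843 phi -2.251 yaw 0.887 z 0.2389 resist 2.78 radial -7.92 fz -2.91 q6 0.51 grip 0.023
```

Emit:
servo_tool([
  [15, 0.0007, -0.0085, 0.0005, 0, 0, 0.1],
  [15, 0.0005, -0.0085, 0.0004, 0, 0, 0.1],
  [15, 0.0005, -0.0085, 0.0004, 0, 0, 0.1],
  [15, 0.0004, -0.0085, 0.0004, 0, 0, 0.1],
  [15, 0.0004, -0.0085, 0.0003, 0, 0, 0.1],
  [15, 0.0004, -0.0085, 0.0003, 0, 0, 0.1],
  [15, 0.0004, -0.0085, 0.0003, 0, 0, 0.1],
  [15, 0.0004, -0.0085, 0.0003, 0, 0, 0.1],
])

```text
time_s: 18.4
ee_pos: [0.52, -0.0008, 0.2363]
eef_rot: [3.141, -0.002, 0.086]
force: [5.9, -1.5, -0.6]
grip_width: 0.0233
grip_force: 20.0
```

```bash
python3 -c "from h import *; feel()"
```

```text
t 18.40 r 0.0844 phi -3.052 yaw 0.086 z 0.2363 resist 2.04 radial -5.76 fz -0.59 q6 1.41 grip 0.0233
```

Emit:
servo_tool([
  [15, 0.0006, -0.0085, 0.0003, 0, 0, 0.1],
  [15, 0.0005, -0.0085, 0.0003, 0, 0, 0.1],
  [15, 0.0004, -0.0085, 0.0003, 0, 0, 0.1],
  [15, 0.0004, -0.0085, 0.0003, 0, 0, 0.1],
  [15, 0.0004, -0.0085, 0.0003, 0, 0, 0.1],
  [15, 0.0004, -0.0085, 0.0003, 0, 0, 0.1],
  [15, 0.0004, -0.0085, 0.0003, 0, 0, 0.1],
  [15, 0.0004, -0.0085, 0.0003, 0, 0, 0.1],
])

```text
time_s: 19.4
ee_pos: [0.5401, 0.0621, 0.2337]
eef_rot: [3.141, -0.001, -0.714]
force: [2.3, -5.8, 1.0]
grip_width: 0.0233
grip_force: 20.0
```

```bash
python3 -c "from h import *; feel()"
```

```text
t 19.40 r 0.0845 phi 2.427 yaw -0.714 z 0.2337 resist 2.82 radial -5.53 fz 1.00 q6 2.33 grip 0.0233
```

Emit:
servo_tool([
  [62, 0, 0, 0, 0, 0, 0],
  [62, 0, 0, 0, 0, 0, 0],
  [62, 0, 0, 0, 0, 0, -0.1],
  [62, 0, 0, 0, 0, 0, -0.18],
  [62, 0, 0, 0, 0, 0, -0.18],
  [62, 0, 0, 0, 0, 0, -0.18],
  [62, 0, 0, 0, 0, 0, -0.18],
  [62, 0, 0, 0, 0, 0, -0.18],
])

```text
time_s: 20.4
ee_pos: [0.5396, 0.0623, 0.2337]
eef_rot: [-3.141, -0.0, 0.297]
force: [-0.3, 0.1, -0.1]
grip_width: 0.0582
grip_force: 0.0
```

Emit:
servo_tool([
  [62, 0, 0, 0, 0, 0, -0.18],
  [62, 0, 0, 0, 0, 0, -0.18],
  [62, 0, 0, 0, 0, 0, -0.18],
  [62, 0, 0, 0, 0, 0, -0.18],
  [62, 0, 0, 0, 0, 0, -0.18],
  [62, 0, 0, 0, 0, 0, -0.18],
  [62, 0, 0, 0, 0, 0, -0.18],
  [62, 0, 0, 0, 0, 0, -0.18],
])

```text
time_s: 21.4
ee_pos: [0.5396, 0.0623, 0.2336]
eef_rot: [3.142, -0.0, 1.737]
force: [0.2, -0.0, -0.7]
grip_width: 0.0584
grip_force: 0.0
```

Emit:
servo_tool([
  [62, 0, 0, 0, 0, 0, -0.18],
  [62, 0, 0, 0, 0, 0, -0.18],
  [62, 0, 0, 0, 0, 0, -0.18],
  [62, 0, 0, 0, 0, 0, -0.16],
  [15, 0, 0, 0, 0, 0, 0],
  [15, 0, 0, 0, 0, 0, 0],
  [15, 0, 0, 0, 0, 0, 0],
  [15, 0, 0, 0, 0, 0, 0],
])

```text
time_s: 22.4
ee_pos: [0.5397, 0.0624, 0.2336]
eef_rot: [-3.142, 0.0, 2.429]
force: [-1.7, -0.7, 0.6]
grip_width: 0.023
grip_force: 20.0
```

```bash
python3 -c "from h import *; feel()"
```

```text
t 22.40 r 0.0850 phi 2.427 yaw 2.429 z 0.2336 resist 1.61 radial 0.79 fz 0.57 q6 -0.81 grip 0.023
```

Emit:
servo_tool([
  [15, -0.0002, 0.00425, 0.0002, 0, 0, 0.05],
  [15, -0.0001, 0.00425, 0.0002, 0, 0, 0.05],
  [15, -0.0001, 0.00425, 0.0001, 0, 0, 0.05],
  [15, -0.0001, 0.00425, 0.0002, 0, 0, 0.05],
  [15, -0.0001, 0.00425, 0.0001, 0, 0, 0.05],
  [15, -0.0001, 0.00425, 0.0002, 0, 0, 0.05],
  [15, -0.0001, 0.00425, 0.0001, 0, 0, 0.05],
  [15, -0.0001, 0.00425, 0.0002, 0, 0, 0.05],
])

```text
time_s: 23.4
ee_pos: [0.5664, 0.0831, 0.2323]
eef_rot: [-3.141, -0.0, 2.028]
force: [-1.8, -0.5, 2.6]
grip_width: 0.023
grip_force: 20.0
```

```bash
python3 -c "from h import *; feel()"
```

```text
t 23.40 r 0.0851 phi 2.028 yaw 2.028 z 0.2323 resist 1.85 radial 0.40 fz 2.61 q6 -0.37 grip 0.023
```

Emit:
servo_tool([
  [15, -0.0001, 0.00425, 0.0001, 0, 0, 0.05],
  [15, -0.0001, 0.00425, 0.0001, 0, 0, 0.05],
  [15, -0.0001, 0.00425, 0.0001, 0, 0, 0.05],
  [15, -0.0001, 0.00425, 0.0002, 0, 0, 0.05],
  [15, -0.0001, 0.00425, 0.0001, 0, 0, 0.05],
  [15, -0.0001, 0.00425, 0.0002, 0, 0, 0.05],
  [15, -0.0001, 0.00425, 0.0002, 0, 0, 0.05],
  [15, -0.0001, 0.00425, 0.0002, 0, 0, 0.05],
])

```text
time_s: 24.4
ee_pos: [0.5988, 0.0918, 0.2311]
eef_rot: [-3.14, 0.0, 1.628]
force: [-6.1, -0.5, 3.0]
grip_width: 0.0232
grip_force: 20.0
```

```bash
python3 -c "from h import *; feel()"
```

```text
t 24.40 r 0.0852 phi 1.632 yaw 1.628 z 0.2311 resist 6.14 radial -0.14 fz 3.00 q6 0.03 grip 0.0232
```

Emit:
servo_tool([
  [15, 0, 0.0021, 0.0001, 0, 0, 0.025],
  [15, 0, 0.0021, 0.0001, 0, 0, 0.025],
  [15, -0.0001, 0.0021, 0, 0, 0, 0.025],
  [15, 0, 0.0021, 0.0001, 0, 0, 0.025],
  [15, 0, 0, 0, 0, 0, 0],
  [15, 0, 0, 0, 0, 0, 0],
  [15, 0, 0, 0, 0, 0, 0],
  [15, 0, 0, 0, 0, 0, 0],
])

```text
time_s: 25.4
ee_pos: [0.6068, 0.0919, 0.2308]
eef_rot: [-3.14, 0.0, 1.529]
force: [-7.2, -1.3, 3.8]
grip_width: 0.0233
grip_force: 20.0
```

```bash
python3 -c "from h import *; feel()"
```

```text
t 25.40 r 0.0852 phi 1.538 yaw 1.529 z 0.2308 resist 7.12 radial -1.55 fz 3.81 q6 0.13 grip 0.0233
```

Emit:
servo_tool([
  [15, 0, 0, 0, 0, 0, 0],
  [15, 0, 0, 0, 0, 0, 0],
  [15, 0, 0.0013, 0, 0, 0, 0.015],
  [15, 0, 0.0017, 0.0001, 0, 0, 0.02],
  [15, 0, 0.0017, 0, 0, 0, 0.02],
  [15, 0, 0.0017, 0.0001, 0, 0, 0.02],
  [15, 0, 0.0017, 0, 0, 0, 0.02],
  [15, 0, 0.0017, 0.0001, 0, 0, 0.02],
])

```text
time_s: 26.4
ee_pos: [0.6162, 0.0912, 0.2305]
eef_rot: [-3.138, 0.001, 1.414]
force: [-10.8, -0.8, 5.0]
grip_width: 0.0232
grip_force: 20.0
```

```bash
python3 -c "from h import *; feel()"
```

```text
t 26.40 r 0.0853 phi 1.428 yaw 1.414 z 0.2305 resist 10.57 radial -2.28 fz 5.00 q6 0.24 grip 0.0232
```

Emit:
servo_tool([
  [62, 0, 0, 0, 0, 0, 0],
  [62, 0, 0, 0, 0, 0, 0],
  [62, 0, 0, 0, 0, 0, 0],
  [62, 0, 0, 0, 0, 0, 0],
  [62, -0.01, 0, 0, 0, 0, 0],
  [62, -0.02, 0, 0, 0, 0, 0],
  [62, -0.025, 0, 0, 0, 0, 0],
  [62, -0.03, 0, 0, 0, 0, 0],
])

```text
time_s: 27.4
ee_pos: [0.6037, 0.0052, 0.2305]
eef_rot: [3.141, 0.0, 1.415]
force: [-0.0, 0.4, 0.4]
grip_width: 0.0581
grip_force: 0.0
```

```bash
python3 - <<'E'
from h import *
obs(); T,c=toolcloud(0); cv2.imwrite('pics/w5.png',c['pixels'][:,:,::-1])
# crank underside expected
for zl,zh,n,r in [(.0,.012,'lowish',.03)]: pass
m=(np.hypot(T[...,0]-.085,T[...,1])<.045)
p=T[m]; print(np.histogram(p[:,2],bins=np.arange(-.06,.07,.005)))
E
```

```text
time_s 27.4
qpos [-5.2000e-02  4.0440e-01  1.3227e+00 -1.0000e-04  1.4144e+00  1.0420e-01]
ee_pos [0.6037 0.0052 0.2305]
eef_rot [3.1414e+00 1.0000e-04 1.4146e+00]
force [-0.0061  0.4019  0.4337]
moment [-0.0692  0.0233  0.0253]
grip_width 0.0581
grip_force 0.0
(array([ 978,  191,  681,  310,    3,    0,   15, 1477,  265,    0,    0,
          4,   21,   22,   32,   32,   26,   34,  155,  200, 1256,    0,
          0,    0,    0]), array([-6.00000000e-02, -5.50000000e-02, -5.00000000e-02, -4.50000000e-02,
       -4.00000000e-02, -3.50000000e-02, -3.00000000e-02, -2.50000000e-02,
       -2.00000000e-02, -1.50000000e-02, -1.00000000e-02, -5.00000000e-03,
       -2.77555756e-17,  5.00000000e-03,  1.00000000e-02,  1.50000000e-02,
        2.00000000e-02,  2.50000000e-02,  3.00000000e-02,  3.50000000e-02,
        4.00000000e-02,  4.50000000e-02,  5.00000000e-02,  5.50000000e-02,
        6.00000000e-02,  6.50000000e-02]))
```

View pics/w5.png

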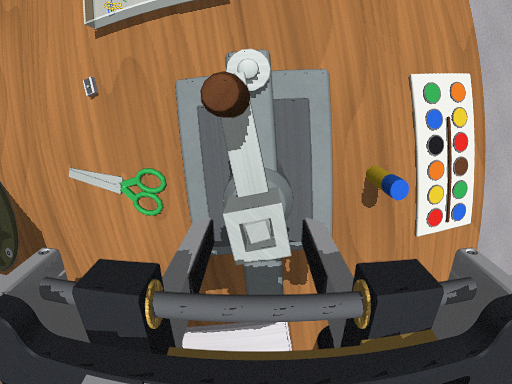

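The crank has eased back a little. The handle is at (225,93), the boss at (257,230), with the square showing in the socket. I'll measure its angle relative to the tool.

```bash
python3 - <<'E'
from h import *
T,c=toolcloud(0)
rect(sel(T,(.085,0),.045,.038,.05),'handle')
rect(sel(T,(.055,0),.035,-.026,-.018),'arm')
p=T[(abs(T[...,0])<.03)&(abs(T[...,1])<.024)&(T[...,2]>.002)&(T[...,2]<.016)]; rect(p,'boss'); print(np.median(p[:,2]))
E
```

```text
handle 1349 [ 0.0891 -0.017   0.0422] 0.0447 [array([ 89.1, -17.3]), array([19.7, 18.5]), np.float64(37.8)]
arm 2733 [ 0.0511 -0.009  -0.0206] -0.018 [array([52.3, -9.3]), array([27.9, 64. ]), np.float64(72.3)]
boss 3216 [ 0.0068 -0.0006  0.0088] 0.0124 [array([ 5.7, -0.3]), array([36.5, 37.3]), np.float64(78.7)]
0.01010107956682614
```

Emit:
servo_tool([
  [62, 0.002, 0, 0, 0, 0, -0.1],
  [62, 0.001, 0, 0.002, 0, 0, -0.1],
  [62, 0, 0, 0.005, 0, 0, 0],
  [62, 0, 0, 0.006, 0, 0, 0],
  [62, 0, 0, 0.005, 0, 0, 0],
  [62, 0, 0, 0, 0, 0, 0],
  [62, 0, 0, 0, 0, 0, 0],
  [36, 0, 0, 0, 0, 0, 0],
])

```text
time_s: 28.5
ee_pos: [0.6046, 0.01, 0.2127]
eef_rot: [3.141, 0.0, 1.615]
force: [-0.8, -0.1, 0.0]
grip_width: 0.0516
grip_force: 0.0
```

Emit:
servo_tool([
  [30, 0, 0, 0, 0, 0, 0],
  [30, 0, 0, 0, 0, 0, 0],
  [30, 0, 0, 0, 0, 0, 0],
  [30, 0, 0, 0, 0, 0, 0],
  [30, 0, 0, 0, 0, 0, 0],
  [30, 0, 0, 0, 0, 0, 0],
  [30, 0, 0, 0, 0, 0, 0],
  [30, 0, 0, 0, 0, 0, 0],
], force=50)

```text
time_s: 29.5
ee_pos: [0.6043, 0.01, 0.2126]
eef_rot: [-3.141, 0.0, 1.615]
force: [-5.0, -0.3, 4.3]
grip_width: 0.0357
grip_force: 50.0
```

```bash
python3 -c "from h import *; obs()"
```

```text
time_s 29.5
qpos [-4.4000e-02  4.1740e-01  1.3459e+00 -1.0000e-04  1.3787e+00 -8.8000e-02]
ee_pos [0.6043 0.01   0.2126]
eef_rot [-3.1411e+00  1.0000e-04  1.6148e+00]
force [-5.015  -0.3165  4.2693]
moment [-0.0988  1.0686  0.0584]
grip_width 0.0357
grip_force 49.9981
```

Emit:
servo_tool([
  [30, 0, -0.001, 0, 0, 0, 0],
  [30, 0, 0, -0.002, 0, 0, 0],
  [30, 0, 0, -0.004, 0, 0, 0],
  [30, 0, 0, -0.006, 0, 0, 0],
  [30, 0, 0, -0.007, 0, 0, 0],
  [30, 0, 0, -0.008, 0, 0, 0],
  [30, 0, 0, -0.008, 0, 0, 0],
  [30, 0, 0, -0.008, 0, 0, 0],
])

```text
time_s: 30.5
ee_pos: [0.6033, 0.01, 0.2557]
eef_rot: [-3.141, -0.0, 1.615]
force: [0.2, -0.8, -4.2]
grip_width: 0.0357
grip_force: 50.0
```

```bash
python3 -c "from h import *; obs()"
```

```text
time_s 30.5
qpos [-0.0442  0.3908  1.2838 -0.      1.4678 -0.0881]
ee_pos [0.6033 0.01   0.2557]
eef_rot [-3.1408 -0.      1.6147]
force [ 0.2262 -0.821  -4.1554]
moment [-0.1183  0.0192 -0.0193]
grip_width 0.0357
grip_force 49.9973
```

Emit:
servo_tool([
  [30, 0, 0, -0.025, 0, 0, 0],
  [30, -0.03, -0.0146, -0.015, 0, 0, 0],
  [30, -0.05, -0.0242, 0, 0, 0, 0],
  [30, -0.05, -0.0242, 0, 0, 0, 0],
  [30, -0.05, -0.0242, 0, 0, 0, 0],
  [30, -0.05, -0.0242, 0, 0, 0, 0],
  [30, -0.05, -0.0242, 0, 0, 0, 0],
  [30, -0.0425, -0.0204, 0, 0, 0, 0],
])

```text
time_s: 31.5
ee_pos: [0.4606, -0.3207, 0.2959]
eef_rot: [3.142, 0.0, 1.614]
force: [0.5, -0.5, -4.1]
grip_width: 0.0358
grip_force: 50.0
```

Emit:
servo_tool([
  [30, 0, 0, 0, 0, 0, 0.1],
  [30, 0, 0, 0, 0, 0, 0.17],
  [30, 0, 0, 0.01, 0, 0, 0.17],
  [30, 0, 0, 0.01, 0, 0, 0.17],
  [30, 0, 0, 0.01, 0, 0, 0.17],
  [30, 0, 0, 0.01, 0, 0, 0.17],
  [30, 0, 0, 0.01, 0, 0, 0.17],
  [30, 0, 0, 0.01, 0, 0, 0.17],
])

```text
time_s: 32.5
ee_pos: [0.4617, -0.319, 0.2354]
eef_rot: [-3.141, 0.0, 0.319]
force: [-0.3, 0.6, -5.2]
grip_width: 0.0358
grip_force: 50.0
```

Emit:
servo_tool([
  [30, 0, 0, 0.01, 0, 0, 0.17],
  [30, 0, 0, 0.02, 0, 0, 0.17],
  [30, 0, 0, 0.02, 0, 0, 0.1],
  [30, 0, 0, 0.02, 0, 0, 0.048],
  [30, 0, 0, 0.02, 0, 0, 0],
  [30, 0, 0, 0.01, 0, 0, 0],
  [30, 0, 0, 0, 0, 0, 0],
  [30, 0, 0, 0, 0, 0, 0],
])

```text
time_s: 33.5
ee_pos: [0.4621, -0.3193, 0.1364]
eef_rot: [3.141, -0.001, -0.163]
force: [0.0, -0.4, -4.6]
grip_width: 0.0357
grip_force: 50.0
```

```bash
python3 - <<'E'
from h import *
o=obs(); T,c=toolcloud(.0107); cv2.imwrite('pics/w6.png',c['pixels'][:,:,::-1])
m=(abs(T[...,1])<.017)&(T[...,0]<.025)&(T[...,0]>-.03)&(T[...,2]>.034)&(T[...,2]<.046); p=T[m]
print(p[:,0].min(),p[:,0].max()); A=np.c_[p[:,:2],np.ones(len(p))]; print(np.linalg.lstsq(A,p[:,2],rcond=None)[0])
p=sel(T,(.06,0),.02,.0,.018); rect(p,'arm'); A=np.c_[p[:,:2],np.ones(len(p))]; print(np.linalg.lstsq(A,p[:,2],rcond=None)[0])
E
```

```text
time_s 33.5
qpos [-0.6698  0.3896  1.5678 -0.      1.183   1.0642]
ee_pos [ 0.4621 -0.3193  0.1364]
eef_rot [ 3.141e+00 -1.100e-03 -1.631e-01]
force [ 4.0000e-03 -4.1950e-01 -4.5713e+00]
moment [-0.014   0.233   0.0184]
grip_width 0.0357
grip_force 49.9973
-0.021629472534052462 0.01568457599954371
[-0.02449503  0.00032852  0.03860894]
arm 1690 [ 0.0557 -0.0003  0.0079] 0.0103 [array([56.3, -0.5]), array([22. , 32.4]), np.float64(89.4)]
[-0.01838353 -0.00378971  0.00890208]
```

View pics/w6.png

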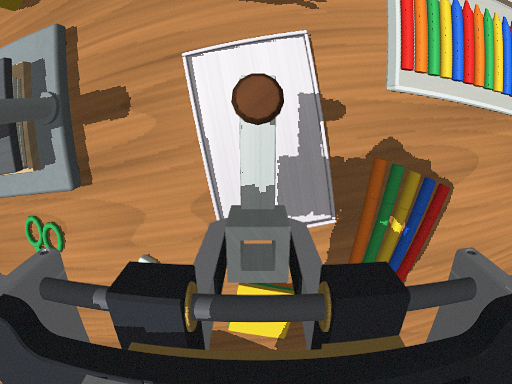

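The crank is level over the tray with the handle at (258,98), inside the walls, and the boss at (258,245). I'll lower it.

Emit:
servo_tool([
  [30, 0, 0, 0.02, 0, 0, 0],
  [30, 0, 0, 0.025, 0, 0, 0],
  [30, 0, 0, 0.025, 0, 0, 0],
  [30, 0, 0, 0.02, 0, 0, 0],
  [30, 0, 0, 0.015, 0, 0, 0],
  [30, 0, 0, 0.007, 0, 0, 0],
  [30, 0, 0, 0.003, 0, 0, 0],
  [30, 0, 0, 0, 0, 0, 0],
])

```text
time_s: 34.55
ee_pos: [0.462, -0.3192, 0.0209]
eef_rot: [3.141, -0.001, -0.163]
force: [-0.5, 0.2, -4.4]
grip_width: 0.0355
grip_force: 50.0
```

Emit:
servo_tool([
  [30, 0, 0, 0.001, 0, 0, 0],
  [30, 0, 0, 0.001, 0, 0, 0],
  [30, 0, 0, 0.001, 0, 0, 0],
  [30, 0, 0, 0.001, 0, 0, 0],
  [30, 0, 0, 0.0005, 0, 0, 0],
  [30, 0, 0, 0.0005, 0, 0, 0],
  [30, 0, 0, 0, 0, 0, 0],
  [30, 0, 0, 0, 0, 0, 0],
])

```text
time_s: 35.55
ee_pos: [0.4619, -0.3193, 0.016]
eef_rot: [3.141, -0.001, -0.163]
force: [-5.8, 1.9, 3.2]
grip_width: 0.0356
grip_force: 50.0
```

Emit:
servo_tool([
  [30, 0, 0, 0.0004, 0, 0, 0],
  [30, 0, 0, 0.0004, 0, 0, 0],
  [30, 0, 0, 0, 0, 0, 0],
  [50, 0, 0, 0, 0, 0, 0],
  [55, 0, 0, 0, 0, 0, 0],
  [60, 0, 0, 0, 0, 0, 0],
  [62, 0, 0, 0, 0, 0, 0],
  [62, 0, 0, 0, 0, 0, 0],
])

```text
time_s: 36.55
ee_pos: [0.4618, -0.319, 0.0146]
eef_rot: [-3.142, 0.0, -0.163]
force: [-0.3, -0.3, 0.2]
grip_width: 0.0586
grip_force: 0.0
```

Emit:
servo_tool([
  [62, 0, 0, -0.01, 0, 0, 0],
  [62, 0, 0, -0.03, 0, 0, 0],
  [62, 0, 0, -0.04, 0, 0, 0],
  [62, 0, 0, -0.05, 0, 0, 0],
  [62, 0, 0, -0.05, 0, 0, 0],
  [62, 0, 0, -0.05, 0, 0, 0],
  [62, 0, 0, -0.03, 0, 0, 0],
  [62, 0, 0, 0, 0, 0, 0],
])

```text
time_s: 37.55
ee_pos: [0.4622, -0.3193, 0.2774]
eef_rot: [3.139, -0.004, -0.163]
force: [-0.2, -0.0, -0.1]
grip_width: 0.0583
grip_force: 0.0
```

```bash
python3 - <<'E'
from h import *
o=obs(); c=snap('wrist'); W=wcloud(c)
for a,n in [(((.46,-.319),.04,.035,.06),'boss'),(((.545,-.332),.04,.068,.09),'handle'),(((.505,-.325),.03,.009,.02),'arm')]:
    p=sel(W,*a); print(n,len(p))
    if len(p)>9:
        rect(p,n); A=np.c_[p[:,:2]-p[:,:2].mean(0),np.ones(len(p))]; print(np.linalg.lstsq(A,p[:,2],rcond=None)[0])
s=snap('scene','s9.png')
E
```

```text
time_s 37.55
qpos [-0.6698  0.2802  1.3802 -0.      1.4765  1.0642]
ee_pos [ 0.4622 -0.3193  0.2774]
eef_rot [ 3.1393 -0.0041 -0.1631]
force [-0.172  -0.0114 -0.108 ]
moment [0.0365 0.1446 0.0141]
grip_width 0.0583
grip_force 0.0
boss 489
boss 489 [ 0.46   -0.3187  0.0424] 0.0456 [array([ 459.6, -318.6]), array([34.3, 35.8]), np.float64(80.5)]
[-0.00777181  0.00721871  0.04240351]
handle 225
handle 225 [ 0.5426 -0.3322  0.0755] 0.079 [array([ 542.4, -332.2]), array([20.6, 20.9]), np.float64(80.7)]
[-0.03396914  0.00357619  0.07554714]
arm 558
arm 558 [ 0.5036 -0.3259  0.013 ] 0.0192 [array([ 504.8, -326. ]), array([21. , 56.5]), np.float64(80.8)]
[-0.01200933 -0.00945598  0.01303285]
```

View pics/s9.png

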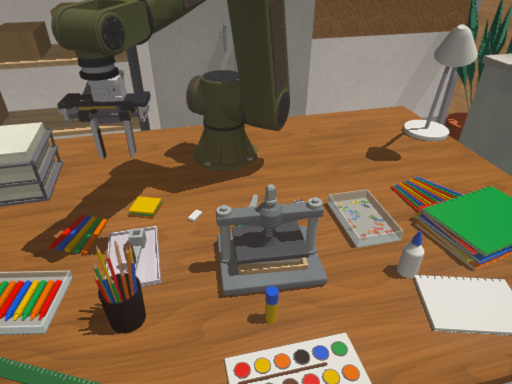

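The crank lies flat in its tray near (137,245). The platen is down on the pads at (270,250), and nothing else has moved. I'll hand it in.

```bash
python3 -c "from station import ctrl; print(ctrl.hand_in())"
```

```text
the job is handed in; nothing more can be done
None
```

The job is handed in, with no verdict returned: I stopped winding at about 10.6 N on the handle (about 3 N free, so an estimated 190 N on the pads, some of which eased off on release), and the crank is back flat in its tray with nothing else visibly moved.

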